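Weigh a batch of sample canisters on the spring scale

TASK

Weigh the canisters that are under the lid of the wooden tray. Stand whatever is on the lid, and the jar in front of the scale, upright on the ribbed rubber mat, and lay the lid flat on the counter (do not lift it with something still on it); then put every canister into the steel basket while it stands on the counter. Finally hang the basket by its handle on both prongs of the scale's hook and let the hook take the load slowly until it settles and the basket hangs free; leave the mug and the milk pitcher alone.

Things in the scene. Friction and masses are not known exactly. Their poses are not given: they have to be found in the camera images.
- tray: Open wooden pocket tray, fixed, 62 x 229 mm, long along its y. Origin: centre of its underside. Four square pockets (47 mm, floor 6 mm above the counter, walls up to 26 mm) lie at x = 0, y = -81, -27, 27, 81 mm. Two end cheeks at y = -110 and 110 mm, 10 mm thick, rise to 76 mm and carry the lid like a bridge. 2 to 4 of the pockets hold a canister.
- lid_grip (a point): Loose flat wooden lid board, 84 x 240 x 8 mm, long along its y, lying across the cheeks of the tray, 250 g. This point: centre of its dark wooden bar handle (14 mm in x, 70 mm in y, 24 mm high, standing on the middle of the board), 20 mm above the underside of the board. With the board flat on the counter the point is at z = 0.020.
- tin_0_mid (a point): Small square steel canister, 44 x 44 x 42 mm, with a square wooden knob 20 x 20 x 24 mm on top (66 mm in all, 100 g). It stands upright in one of the tray's pockets. This point: its centre, 33 mm above its underside; x and y along the sides, z up. The knob is 9 to 33 mm above this point.
- tin_1_mid (a point): Small square steel canister, 44 x 44 x 42 mm, with a square wooden knob 20 x 20 x 24 mm on top (66 mm in all, 100 g). It stands upright in one of the tray's pockets. This point: its centre, 33 mm above its underside; x and y along the sides, z up. The knob is 9 to 33 mm above this point.
- tin_2_mid (a point): Small square steel canister, 44 x 44 x 42 mm, with a square wooden knob 20 x 20 x 24 mm on top (66 mm in all, 100 g). It stands upright in one of the tray's pockets. This point: its centre, 33 mm above its underside; x and y along the sides, z up. The knob is 9 to 33 mm above this point.
- tin_3_mid (a point): Small square steel canister, 44 x 44 x 42 mm, with a square wooden knob 20 x 20 x 24 mm on top (66 mm in all, 100 g). It stands upright in one of the tray's pockets. This point: its centre, 33 mm above its underside; x and y along the sides, z up. The knob is 9 to 33 mm above this point.
- basket: Steel basket, 146 (x) x 120 (y) mm, walls 34 mm high and 3 mm thick, floor 4 mm, 300 g, with a fixed upright handle: a round 8 mm bar across it along y at x = 0, 118 mm above the underside (lower edge of the bar 114 mm), on uprights at y = -57.5 and 57.5 mm; sleeve on its middle, see bail_grip. Room for two canisters on either side of the bar, e.g. at x = -44 or 44, y = -28 or 28 mm. Origin: centre of its underside.
- bail_grip (a point): Centre of the wooden sleeve on the middle of the basket's handle bar: 18 (x) x 44 (y) x 18 (z) mm, 118 mm above the basket's underside, axes as the basket's. Left and right of the sleeve the bare bar is free for the prongs (22 to 50 mm from the middle).
- scale: Spring scale, fixed: a column 330 mm high with foot plate. Origin: on the counter right below the hook's seat; its column begins 125 mm behind (+x) the origin. Its x points from the prong tips to the column; the hook's prongs point to its -x.
- hook_seat (a point): Seat of the scale's twin hook: the point midway between the two prongs, level with their top, moving with the hook. z = 0.190 with no load. The prongs are level 7 mm rods along the scale's x, at y = -38 and 38 mm of it; 24 mm in front (-x) of the seat each ends in a tip turned up, 10 mm higher than the prong's top. The basket's bar lies across both prongs, along y, at the seat.
- hook (a joint): Travel of the sprung hook in m, 0 with no load, growing downward; 200 N/m (about 5 mm per 100 g), stop at 0.07. The pointer moves with it.
- mat: Thin fixed ribbed rubber mat, 130 (x) x 200 (y) x 3 mm. Origin: centre of its underside. Room for three things side by side along y, e.g. at y = -66, 0, 66 mm.
- jar_mid (a point): Glass jar with a yellow lid, diameter 62 to 64 mm, 82 mm high, 264 g, standing on the counter in front of the scale where the basket will hang. This point: its centre, 41 mm above its underside.
- roll_mid (a point): White paper roll standing on end, solid, diameter 56 mm, 79 mm high, 110 g; if present, it stands on one end of the lid. This point: its centre, 39.5 mm above its underside.
- cup_mid (a point): Steel dosing cup, open top, diameter 58 mm, 50 mm high, 90 g; if present, it stands on one end of the lid. This point: its centre, 25 mm above its underside.
- mug: Green and white mug, 65 x 91 x 55 mm, bystander. Origin: underside.
- pitcher: Steel milk pitcher, 85 x 113 x 98 mm, bystander. Origin: underside.
- jar: Origin of the jar: centre of its underside.
- roll: Origin of the paper roll: centre of its underside.
- cup: Origin of the dosing cup: centre of its underside.
- lid: The lid board; origin: centre of its underside, axes as lid_grip. The counter between the tray and the robot, at x = 0.33 to 0.42 and y = -0.34 to -0.10, is always free and has room for it with its long side along world y.

How it is judged:
By the outcome, as a careful person would: the job done as asked, in the order asked, and still so for the second after the job is handed in, with the robot touching nothing.
Of tin_0, tin_1, tin_2, tin_3 only 2 to 4 are there at a start; the rules pass over those that are not, and their reading is None.
Of roll, cup only 1 to 2 are there at a start; the rules pass over those that are not, and their reading is None.
At some moment in a run one of basket may be knocked a few centimetres aside while the robot is not near it.
It also fails if it takes over 210 s, if anything falls off the work surface, if the arm or the gripper's body presses on something with over 40 N, if the wrist force passes 120 N, or if a joint passes its speed limit or range.

ROBOT

A 6-joint arm with a two-finger parallel gripper is mounted at the origin on a cart in front of the work surface, level with it; the furniture and walls round the work are solid. World frame = base frame: x ahead of the robot, y to its left, z up, the work surface at z = 0. Lengths are in m, angles in rad, forces in N, time in s.
With the tool pointing down it reaches from about 0.275 to 0.75 m from the base axis. Payload 10.2 kg.
Tool frame: the origin (TCP) lies midway between the tips of the shut fingers; the grasp point (between the pads) lies 19 mm behind it (env.hold_point_z is the distance from the TCP to the grasp point, in m); x points along the fingers, z is the direction in which the jaws open and shut, and the axes are right-handed (so a half turn about x gives the same grasp; the last joint's range is limited). The gripper opens to 85 mm and grips with 20 to 120 N. Pads are 22 mm wide; open, the fingers measure 114 mm over their backs; the gripper's body (76 mm by 85 mm) begins 54 mm behind the grasp point. The pads swing forward as they close: fully open they stand 13 mm farther back than shut.
Start: joints at [-1.399, 0.313, 1.498, -0, 1.331, -0.223], TCP at [0.202, -0.485, 0.231] pointing down, gripper open.
Joint ranges: [-2.94, 2.94], [-0.97, 2.17], [0.19, 2.56], [-1.23, 4.37], [0.02, 3.11], [-2.88, 2.88]. Speed limits (rad/s): [2.39, 2.39, 3.01, 3.14, 3.14, 3.14].

INTERFACE

Orientations are given as a unit quaternion [x, y, z, w].
In Python, from bench import env, kinematics, monitor, eyes, job gives the robot as it stands. The module is installed in compiled form; this text tells all that it offers. Calls block until the motion is done:
- env.reach(position, orientation): joint-space move of the TCP to a pose.
- env.movel(position, velocity=0.15, frame=None, guard=None): straight line of the TCP; frame=None keeps the orientation; velocity is the mean speed in m/s. With guard (N) it stops when the force on the tool has changed by that much, and returns True; else False.
- env.set_joints(angles): joint-space move.
- env.release() and env.close_gripper(effort=None): open the fingers fully, or close them until they stop; effort is the grip in N (None keeps the last).
- env.hold(seconds).
- kinematics.ik(position, orientation): joint angles nearest the present ones, or None.
- monitor.sense(): the state.
- eyes.grab_frame(name): name is "scene" or "top" or "wrist"; returns a dict with "frame" (400x640x3 uint8, red, green, blue), "mtx" (3x3 intrinsics, pixels), "view" (4x4, takes a point from world to camera coordinates). Camera axes: x right, y down, z forward; pixel columns grow to the right and rows downward; lengths in m; the calibration is good to about 2 mm. A picture is of the moment at which its call begins. There is no depth.
A pose or a line that the arm cannot do raises env.MotionError and nothing moves.
- job.hand_in(): hands the job in, once; it reports no verdict.
The state is a dict: "clock": time; "joints": joint angles; "qvel": joint speeds; "joint_efforts": joint torques, N m; "position": TCP position; "ee_rot": TCP orientation; "contact_force": force on the tool from outside, world axes, zero at the start; "ft_torque": the same for the moment, N m; "finger_gap": opening from 0.0 (shut) to 1.0 (fully open).
Only numpy, scipy, OpenCV 4.12 (cv2) and the standard library are available. Lean on these libraries where they do the work, as an engineer would, in place of code of your own. Each camera call takes 0.05 s, during which the arm holds its last target.

## Working session

There is one attempt and no reset: what is moved stays moved. The work goes in short steps, each a Python script; the robot and the scene stay as the last script left them, time stands still between calls to the robot, and variables do not carry over. Pictures are saved under pics/ and viewed, and the job is handed in when it is done.

```bash
mkdir -p pics; ls; cat > h.py <<'E'
import numpy as np, cv2
from bench import env, kinematics, monitor, eyes, job
def snap(name,out):
    f=eyes.grab_frame(name); cv2.imwrite('pics/%s.png'%out, f['frame'][:,:,::-1]); np.savez('pics/%s.npz'%out,**f); return f
E
python3 - <<'E'
from h import *
for n in ['scene','top','wrist']:
    f=snap(n,n+'0'); print(n,f['mtx'].tolist(),np.round(f['view'],4).tolist())
s=monitor.sense(); print(s['clock'],s['position'],s['ee_rot'],env.hold_point_z)
E
```

```text
pics
scene [[441.8087017436874, 0.0, 319.68727530660965], [0.0, 441.8087017436874, 196.24474472346233], [0.0, 0.0, 1.0]] [[0.5289, -0.8487, -0.0013, -0.3144], [-0.3581, -0.2218, -0.9069, 0.2916], [0.7694, 0.4801, -0.4213, 0.6241], [0.0, 0.0, 0.0, 1.0]]
top [[473.2073257805732, 0.0, 318.60794707149455], [0.0, 473.2073257805732, 196.48516354469768], [0.0, 0.0, 1.0]] [[-0.0158, -0.9999, 0.0058, -0.0337], [-0.993, 0.015, -0.1172, 0.552], [0.1171, -0.0076, -0.9931, 1.1685], [0.0, 0.0, 0.0, 1.0]]
wrist [[352.0310966264846, 0.0, 319.32099006798427], [0.0, 352.0310966264846, 201.5826377985896], [0.0, 0.0, 1.0]] [[0.3846, -0.9231, -0.0006, -0.5246], [-0.8908, -0.3713, 0.2621, -0.0337], [-0.2421, -0.1002, -0.9651, 0.3782], [0.0, 0.0, 0.0, 1.0]]
0.15 [ 0.20188979 -0.48441939  0.23088167] [ 0.39246702  0.58859389 -0.39196302  0.58812572] 0.0187
```

```bash
sleep 5; ls pics
```

```text
scene0.npz
scene0.png
top0.npz
top0.png
wrist0.npz
wrist0.png
```

View pics/scene0.png

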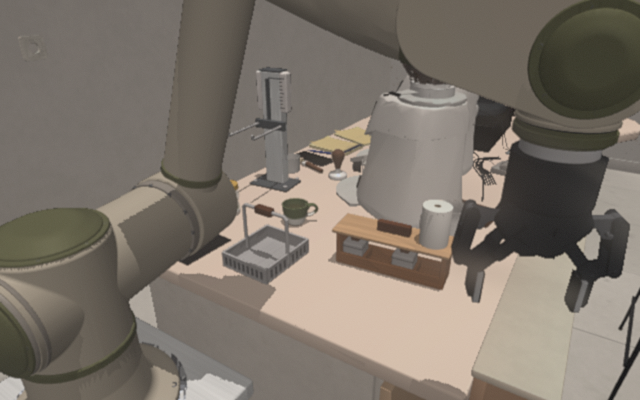

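View pics/top0.png

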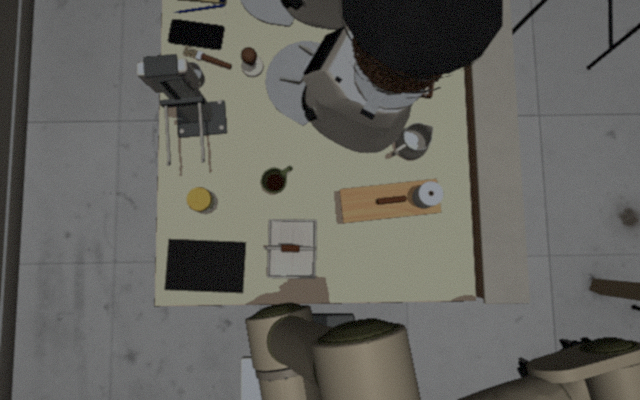

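View pics/wrist0.png

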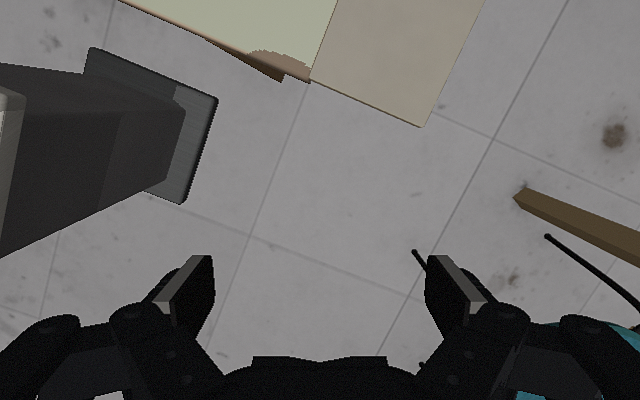

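The top view shows the roll on the right end of the lid (430,193), the handle at (391,200), the basket at (291,248), the mat at (205,265), the jar at (200,200), the mug at (274,181) and the scale prongs at (168/205, 130-165). I'll enlarge it to measure.

```bash
python3 - <<'E'
import cv2
im=cv2.imread('pics/top0.png')
cv2.imwrite('pics/t0a.png',cv2.resize(im[130:310,150:330],None,fx=3.3,fy=3.3,interpolation=cv2.INTER_CUBIC))
cv2.imwrite('pics/t0b.png',cv2.resize(im[160:240,320:460],None,fx=5,fy=5,interpolation=cv2.INTER_CUBIC))
cv2.imwrite('pics/t0c.png',cv2.resize(im[40:190,130:260],None,fx=4,fy=4,interpolation=cv2.INTER_CUBIC))
E
```

```text
(no output)
```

View pics/t0a.png

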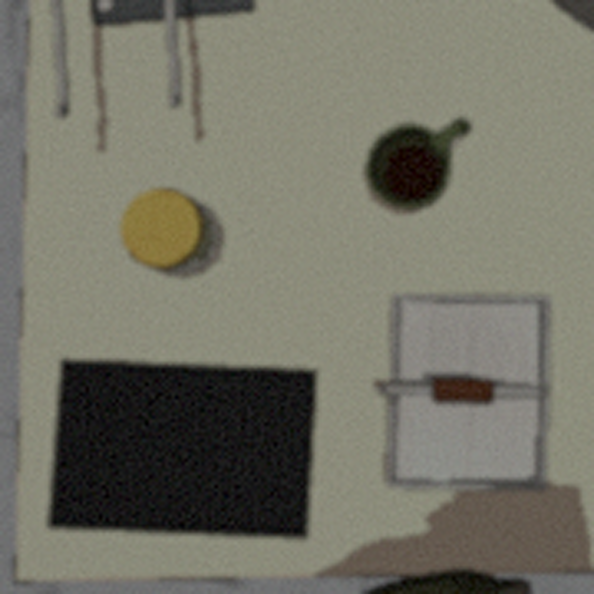

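View pics/t0b.png

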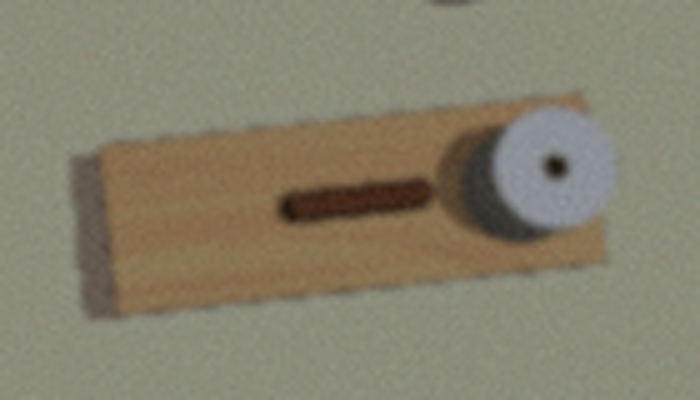

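View pics/t0c.png

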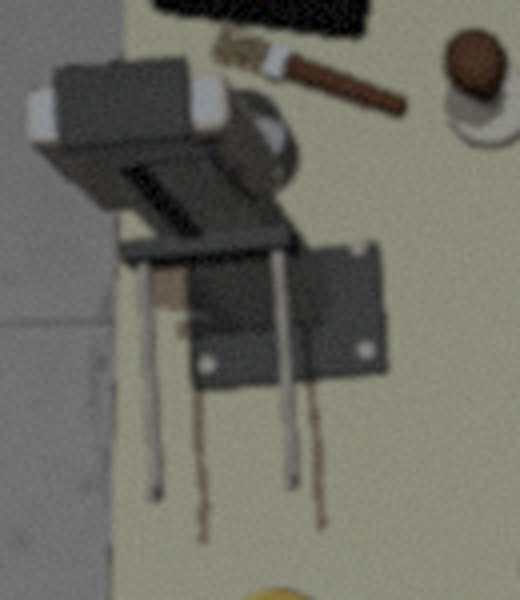

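```bash
cat >> h.py <<'E'
def back(f,px,z):
    """pixel -> world at height z"""
    px=np.atleast_2d(np.array(px,float)); K=np.array(f['mtx']);V=np.array(f['view'])
    d=np.c_[(px[:,0]-K[0,2])/K[0,0],(px[:,1]-K[1,2])/K[1,1],np.ones(len(px))]@V[:3,:3]
    c=-V[:3,:3].T@V[:3,3]
    t=(z-c[2])/d[:,2]
    return c+t[:,None]*d
def proj(f,p):
    p=np.atleast_2d(np.array(p,float));K=np.array(f['mtx']);V=np.array(f['view'])
    q=(p@V[:3,:3].T+V[:3,3])@K.T
    return q[:,:2]/q[:,2:]
E
python3 - <<'E'
from h import *
np.set_printoptions(precision=4,suppress=True)
f=dict(np.load('pics/top0.npz'))
A=lambda l:np.array(l)/3.3+[150,130]
B=lambda l:np.array(l)/5+[320,160]
C=lambda l:np.array(l)/4+[130,40]
def show(n,p,z): r=back(f,p,z); print(n,r[:,:2].tolist() if 0 else r[:,:2], 'mean',r.mean(0)[:2]); return r
show('jar',A([[160,228]]),.082)
show('mat',A([[62,360],[316,371],[306,536],[50,525]]),.003)
show('basket rim',A([[394,297],[548,297],[543,487],[388,485]]),.034)
show('sleeve',A([[463,388]]),.127)
show('bar',A([[380,386],[550,388]]),.122)
show('lid',B([[100,147],[583,93],[606,263],[118,315]]),.084)
show('handle',B([[284,208],[434,190]]),.108)
show('roll',B([[556,166]]),.163)
r=show('tips',C([[156,497],[293,486]]),.200)
show('prong roots',C([[143,262],[278,250]]),.190)
show('mug',A([[410,165]]),.055)
print(-f['view'][:3,:3].T@f['view'][:3,3])
E
```

```text
jar [[0.5436 0.2498]] mean [0.5436 0.2498]
mat [[0.4505 0.3441]
 [0.4389 0.1465]
 [0.3127 0.154 ]
 [0.3242 0.3506]] mean [0.3816 0.2488]
basket rim [[ 0.4935  0.0826]
 [ 0.4917 -0.0349]
 [ 0.3485 -0.029 ]
 [ 0.3519  0.0877]] mean [0.4214 0.0266]
sleeve [[0.4226 0.0256]] mean [0.4226 0.0256]
bar [[ 0.425   0.0841]
 [ 0.4217 -0.0352]] mean [0.4233 0.0245]
lid [[ 0.5619 -0.0942]
 [ 0.585  -0.3308]
 [ 0.5015 -0.3382]
 [ 0.48   -0.1012]] mean [ 0.5321 -0.2161]
handle [[ 0.5282 -0.1798]
 [ 0.5357 -0.2514]] mean [ 0.532  -0.2156]
roll [[ 0.5397 -0.2965]] mean [ 0.5397 -0.2965]
tips [[0.6079 0.2863]
 [0.6129 0.2113]] mean [0.6104 0.2488]
prong roots [[0.7442 0.2996]
 [0.7501 0.2238]] mean [0.7471 0.2617]
mug [[0.5919 0.0681]] mean [0.5919 0.0681]
[ 0.4107 -0.0331  1.2253]
```

```bash
cat >> h.py <<'E'
from scipy.spatial.transform import Rotation as R
np.set_printoptions(precision=4,suppress=True)
def down(a):
    """tool down, jaw axis (tool z) at world angle a (deg)"""
    a=np.radians(a); x=np.array([0,0,-1.]); z=np.array([np.cos(a),np.sin(a),0]); y=np.cross(z,x)
    return R.from_matrix(np.c_[x,y,z]).as_quat()
E
python3 - <<'E'
from h import *
s=monitor.sense(); M=R.from_quat(s['ee_rot']).as_matrix(); print(M)
f=dict(np.load('pics/wrist0.npz')); c=-f['view'][:3,:3].T@f['view'][:3,3]
print('cam in tool',M.T@(c-s['position']), 'cam axes in tool',(M.T@f['view'][:3,:3].T))
t=dict(np.load('pics/top0.npz'))
for z in (0,.1,.2,.3): print(z,back(t,[[365,152],[310,123],[300,60]],z)[:,:2].tolist())
for a in (5,185): 
  for p in [(.54,-.2965,.3),(.54,-.2965,.12),(.38,.19,.1),(.38,.31,.1),(.38,-.22,.02),(.634,.25,.19)]:
    q=kinematics.ik(np.array(p),down(a)); print(a,p,q)
for a in (-90,90):
  for p in [(.54,.25,.04),(.42,.026,.1)]:
    q=kinematics.ik(np.array(p),down(a)); print(a,p,q)
E
```

```text
[[-0.0002  0.9231  0.3847]
 [ 0.001   0.3847 -0.9231]
 [-1.      0.0002 -0.0009]]
cam in tool [-0.1426  0.0666 -0.0002] cam axes in tool [[-0.0003 -0.2623  0.965 ]
 [-0.0001 -0.965  -0.2623]
 [ 1.     -0.0002  0.0003]]
0 [[0.6715692272144381, -0.1667706491422578], [0.752103849790243, -0.02276946530086088], [0.9268693566621768, 0.0018234114085502254]]
0.1 [[0.6502819286038749, -0.15586251585759045], [0.7242441231355337, -0.0236132641516997], [0.8847470224260714, -0.0010274113458155973]]
0.2 [[0.6289946299933118, -0.14495438257292315], [0.6963843964808242, -0.02445706300253852], [0.842624688189966, -0.003878234100181406]]
0.3 [[0.6077073313827486, -0.13404624928825576], [0.6685246698261147, -0.025300861853377335], [0.8005023539538606, -0.006729056854547229]]
5 (0.54, -0.2965, 0.3) [-0.6921  0.491   1.0649 -0.      1.5857 -0.7793]
5 (0.54, -0.2965, 0.12) [-0.6921  0.6099  1.3469 -0.      1.1848 -0.7793]
5 (0.38, 0.19, 0.1) [ 0.1864  0.263   1.9516 -0.      0.9269  0.0991]
5 (0.38, 0.31, 0.1) [ 0.4449  0.3893  1.7666 -0.      0.9857  0.3576]
5 (0.38, -0.22, 0.02) [-0.7929  0.4425  1.9708 -0.      0.7283 -0.8801]
5 (0.634, 0.25, 0.19) [ 0.2041  0.7001  1.0045 -0.      1.437   0.1168]
185 (0.54, -0.2965, 0.3) [-0.6921  0.491   1.0649 -0.      1.5857  2.3623]
185 (0.54, -0.2965, 0.12) [-0.6921  0.6099  1.3469 -0.      1.1848  2.3623]
185 (0.38, 0.19, 0.1) None
185 (0.38, 0.31, 0.1) [ 0.4449  0.3893  1.7666 -0.      0.9857 -2.784 ]
185 (0.38, -0.22, 0.02) [-0.7929  0.4425  1.9708 -0.      0.7283  2.2615]
185 (0.634, 0.25, 0.19) None
-90 (0.54, 0.25, 0.04) [ 0.2369  0.6692  1.4808 -0.      0.9915  1.8077]
-90 (0.42, 0.026, 0.1) [-0.2182  0.2551  1.9626 -0.      0.9239  1.3526]
90 (0.54, 0.25, 0.04) [ 0.2369  0.6692  1.4808 -0.      0.9915 -1.3339]
90 (0.42, 0.026, 0.1) [-0.2182  0.2551  1.9626 -0.      0.9239 -1.789 ]
```

```bash
python3 - <<'E'
from h import *
env.reach(np.array([.525,-.36,.32]),down(6))
snap('wrist','w1'); print(monitor.sense()['clock'],monitor.sense()['position'])
E
```

```text
1.5417 [ 0.524  -0.361   0.3197]
```

View pics/w1.png

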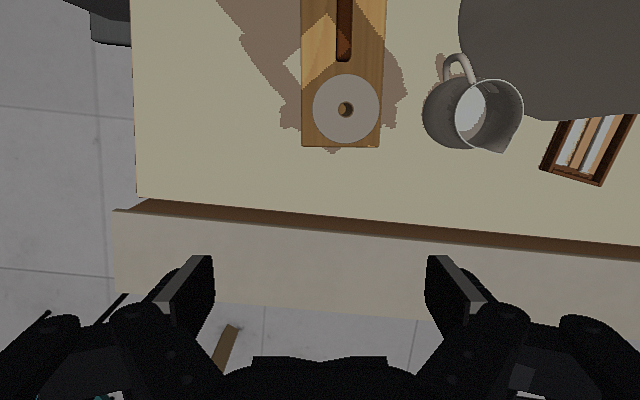

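The roll top is centred at (346,109) and the handle end is at (344,60). The pitcher sits at (472,105), clear of the grasp. Next I check the roll position and pick it.

```bash
cat >> h.py <<'E'
def st():
    s=monitor.sense(); return s
def rep(t=''):
    s=monitor.sense(); print(t,'clk %.1f'%s['clock'],'pos',s['position'],'F',s['contact_force'],'gap %.3f'%s['finger_gap'])
def go(x,y,z,a=None,v=0.15,guard=None):
    return env.movel(np.array([x,y,z]),velocity=v,frame=None if a is None else down(a),guard=guard)
E
python3 - <<'E'
from h import *
f=dict(np.load('pics/w1.npz'))
print('roll',back(f,[[346,109]],.163),'handle end',back(f,[[344,60]],.108))
print('lid near edge corners',back(f,[[301,146],[379,146]],.084), 'pitcher',back(f,[[472,105]],.09))
x,y=back(f,[[346,109]],.163)[0,:2]*.5+np.array([.5397,-.2965])*.5
print(x,y)
go(x,y,.26,6,v=.2)
go(x,y,.117,v=.1,guard=15); rep('at')
env.close_gripper(40); rep('closed')
go(x,y,.25,v=.1); rep('up')
snap('scene','s1')
E
```

```text
roll [[ 0.5396 -0.295   0.163 ]] handle end [[ 0.5363 -0.251   0.108 ]]
lid near edge corners [[ 0.5022 -0.3379  0.084 ]
 [ 0.5851 -0.3294  0.084 ]] pitcher [[ 0.6723 -0.278   0.09  ]]
0.5396414480885835 -0.2957334988535302
at clk 3.7 pos [ 0.5399 -0.2959  0.1176] F [ 0.4212 -0.5375 -0.1613] gap 1.002
closed clk 4.1 pos [ 0.5398 -0.2959  0.1175] F [-0.5461  0.0722  3.678 ] gap 0.640
up clk 5.6 pos [ 0.5395 -0.2956  0.2494] F [ 0.3691  0.1249 -0.9477] gap 0.637
```

View pics/s1.png

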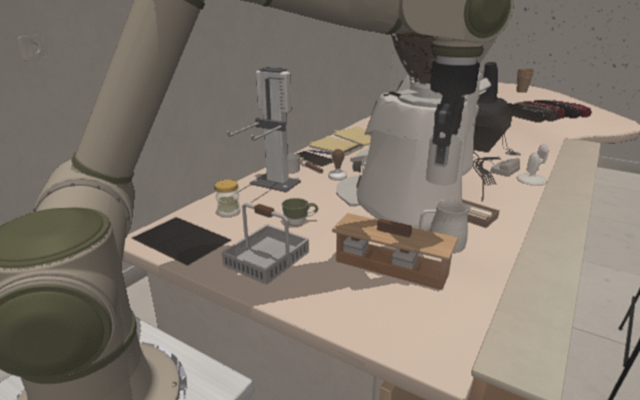

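```bash
python3 - <<'E'
from h import *
x,y=.378,.187
go(x,y,.25,-3,v=.25); rep()
go(x,y,.055,v=.12)
print(go(x,y,.034,v=.02,guard=3)); rep('down')
env.release(); rep('rel')
go(x,y,.16,v=.12)
# jar with jaws along scale y
jx,jy=.5436,.2498
go(x+.03,y,.2,v=.2)
go(jx-.03,jy,.2,94,v=.2)
snap('wrist','w2'); snap('top','t2'); rep()
E
```

```text
clk 7.8 pos [0.3782 0.1865 0.25  ] F [ 0.3046  0.6569 -1.6945] gap 0.644
True
down clk 10.5 pos [0.3779 0.187  0.0365] F [-1.3067 -0.4695  5.5545] gap 0.639
rel clk 10.9 pos [0.3774 0.1869 0.0361] F [-0.1511 -0.4726 -0.0937] gap 0.999
 clk 14.4 pos [0.5135 0.2498 0.2   ] F [-0.6403  0.2866  1.1658] gap 0.998
```

View pics/w2.png

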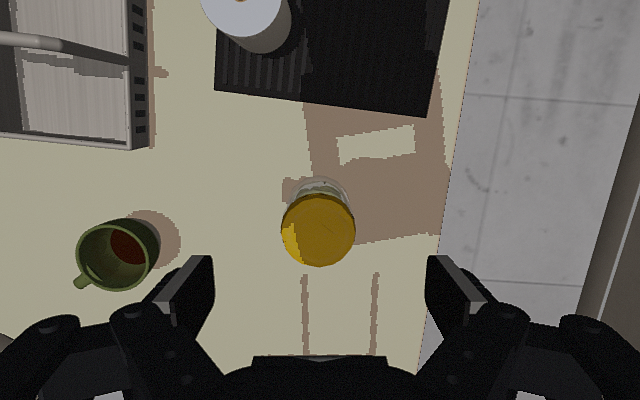

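View pics/t2.png

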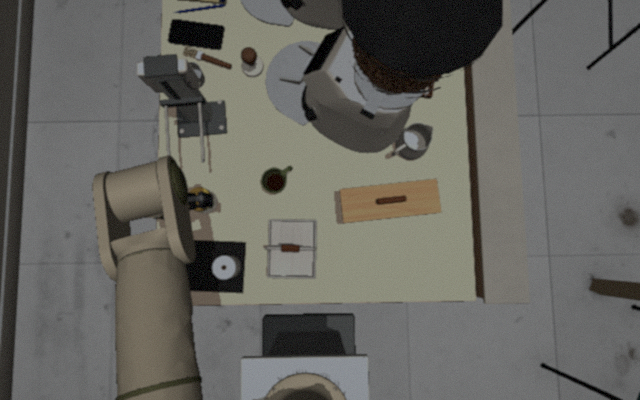

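The roll stands on the mat at (225,267) in the top view. In the wrist view the jar lid is at (318,230) and well away from the prongs.

```bash
python3 - <<'E'
from h import *
f=dict(np.load('pics/w2.npz')); p=back(f,[[318,230]],.082)[0]; print(p)
jx,jy=(p[:2]+[.5436,.2498])/2
go(jx,jy,.14,v=.1)
go(jx,jy,.035,v=.08,guard=15); rep()
env.close_gripper(50); rep('closed')
go(jx,jy,.08,v=.08)
go(.44,.30,.15,v=.12); rep('up')
x,y=.386,.308
go(x,y,.15,v=.15,a=87)
go(x,y,.055,v=.1)
print(go(x,y,.034,v=.02,guard=4)); rep('down')
env.release()
go(x,y,.2,v=.12)
env.reach(np.array([.47,-.1,.3]),down(6)); rep()
snap('top','t3'); 
go(.53,-.2,.26,v=.2); snap('wrist','w3')
E
python3 -c "
import cv2
im=cv2.imread('pics/t3.png');cv2.imwrite('pics/t3a.png',cv2.resize(im[140:310,150:330],None,fx=3.3,fy=3.3,interpolation=cv2.INTER_CUBIC))"
```

```text
[0.5412 0.2507 0.082 ]
 clk 16.7 pos [0.5427 0.2503 0.0355] F [-0.9148  0.0353  0.0602] gap 1.003
closed clk 17.1 pos [0.5427 0.2505 0.036 ] F [-2.5029 -0.9346  5.9163] gap 0.688
up clk 19.1 pos [0.4403 0.2997 0.1496] F [ 0.0826  0.7689 -2.8814] gap 0.689
True
down clk 21.4 pos [0.3859 0.308  0.039 ] F [-0.9421 -0.5783  3.9998] gap 0.693
 clk 24.9 pos [ 0.4701 -0.0992  0.2998] F [ 0.3217  0.4388 -0.0565] gap 0.998
```

View pics/t3a.png

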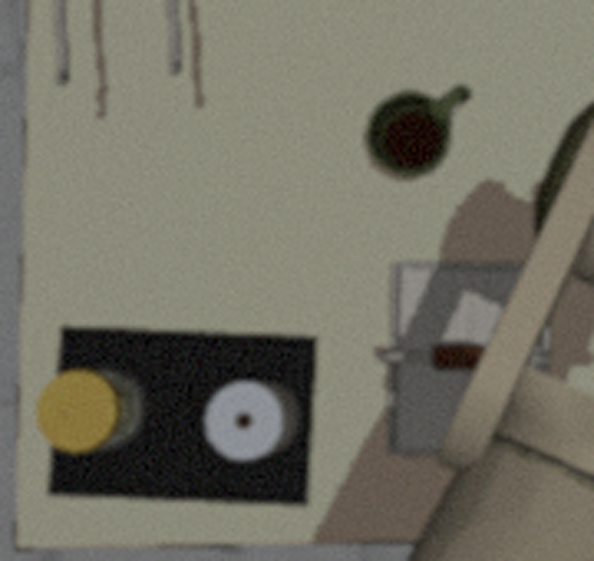

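View pics/w3.png

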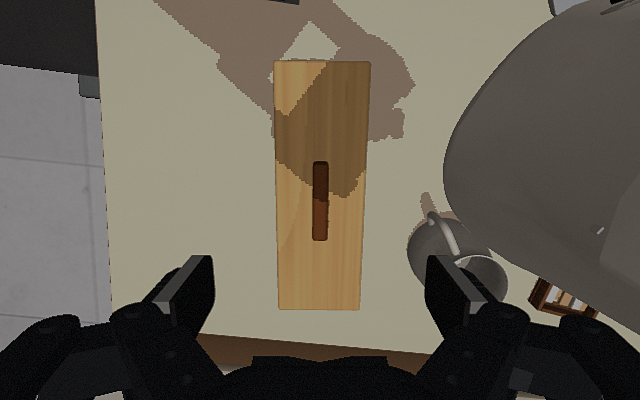

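Jar and roll both stand inside the mat. In the wrist view the lid handle runs from (321,161) to (320,240). Lid next.

```bash
python3 - <<'E'
from h import *
t=dict(np.load('pics/t3.npz')); print('jar',back(t,[[77/3.3+150,411/3.3+140]],.085),'roll',back(t,[[243/3.3+150,421/3.3+140]],.082))
f=dict(np.load('pics/w3.npz')); e=back(f,[[321,161],[320.5,240]],.108); print(e)
c=e.mean(0)[:2]; d=e[0]-e[1]; yaw=np.degrees(np.arctan2(-d[0],d[1])); print(c,yaw)
c=(c+[.532,-.2156])/2
go(*c,.2,6,v=.15)
print(go(*c,.088,v=.06,guard=5)); rep('down')
env.close_gripper(60); rep('closed')
print(monitor.sense()['ft_torque'])
go(*c,.2,v=.06); rep('up')
snap('wrist','w4'); snap('scene','s4')
E
```

```text
jar [[0.3873 0.3067 0.085 ]] roll [[0.3781 0.1876 0.082 ]]
[[ 0.5293 -0.1776  0.108 ]
 [ 0.5364 -0.2483  0.108 ]]
[ 0.5329 -0.213 ] 5.745938029556611
False
down clk 28.3 pos [ 0.5326 -0.2144  0.0883] F [-0.3519 -0.2055  0.591 ] gap 1.004
closed clk 29.0 pos [ 0.5325 -0.2144  0.0882] F [-0.232   0.2665  2.7437] gap 0.152
[ 0.0495  0.0512 -0.0623]
up clk 31.0 pos [ 0.5324 -0.2143  0.1997] F [ 0.5284 -0.5318 -2.3606] gap 0.149
```

View pics/w4.png

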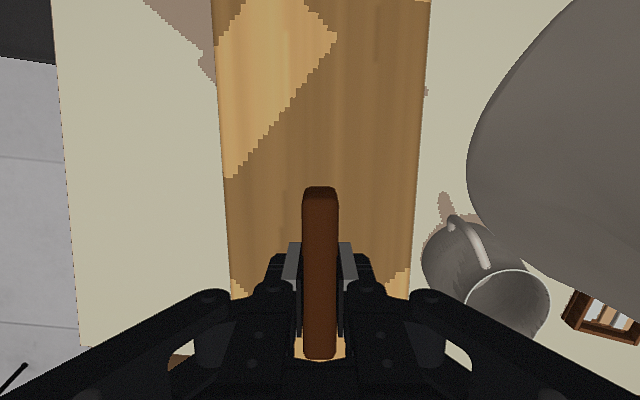

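View pics/s4.png

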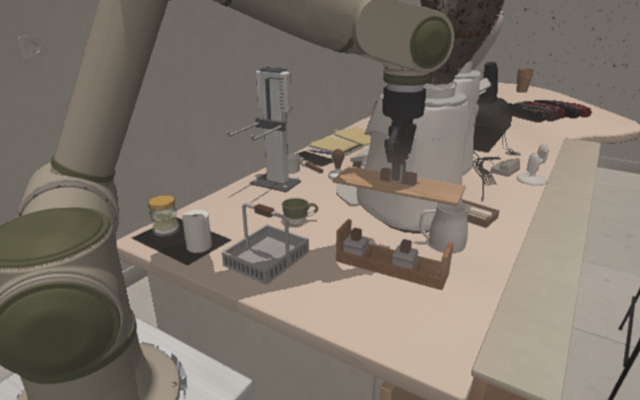

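The lid is held level. Two canisters are visible, in the left end pocket (356,243) and at (405,256). I'll lay the lid down.

```bash
python3 - <<'E'
from h import *
go(.45,-.22,.2,3,v=.12)
go(.375,-.22,.16,0,v=.12)
go(.375,-.22,.03,v=.08); rep()
print(go(.375,-.22,.009,v=.015,guard=3)); rep('down')
env.hold(.2); env.release(); rep('rel')
go(.375,-.22,.2,v=.12)
env.reach(np.array([.44,-.2,.34]),down(6))
go(.50,-.22,.33,6)
snap('wrist','w5'); snap('top','t5'); rep()
E
```

```text
clk 34.6 pos [ 0.3752 -0.2201  0.0303] F [-0.2032 -0.2553 -2.6026] gap 0.147
True
down clk 35.7 pos [ 0.375  -0.22    0.0122] F [ 0.6541 -0.8241  5.3096] gap 0.147
rel clk 36.6 pos [ 0.3745 -0.2195  0.0117] F [-0.0226 -0.685   0.1988] gap 0.999
 clk 39.6 pos [ 0.4993 -0.2199  0.3302] F [-0.6919 -0.7881  0.3887] gap 0.999
```

View pics/w5.png

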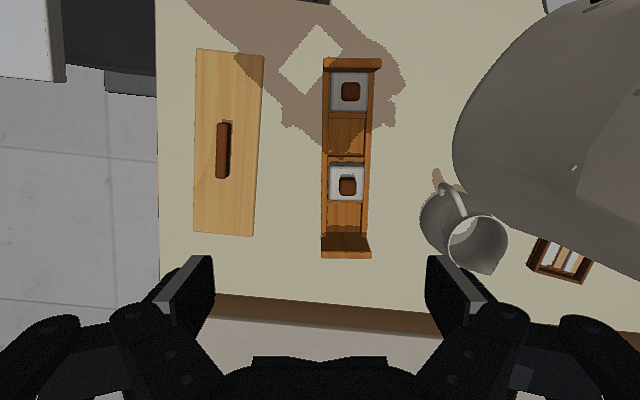

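View pics/t5.png

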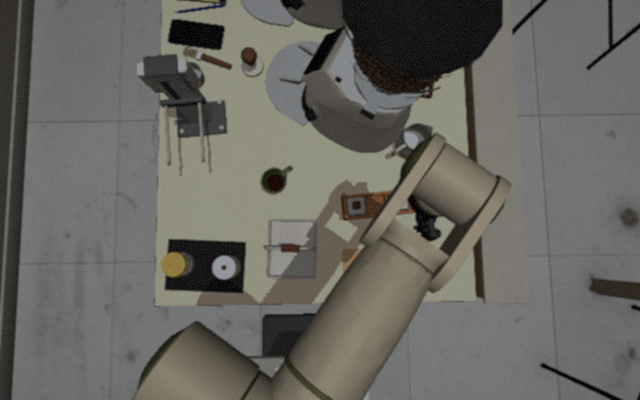

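Exactly two canisters are there, with knobs near (350,91) and (348,186). The other two pockets show bare floor. I'll take an enlarged crop.

```bash
python3 -c "
import cv2
im=cv2.imread('pics/w5.png');cv2.imwrite('pics/w5a.png',cv2.resize(im[50:265,300:400],None,fx=2.8,fy=2.8,interpolation=cv2.INTER_CUBIC))
im=cv2.imread('pics/t5.png');cv2.imwrite('pics/t5a.png',cv2.resize(im[205:290,250:330],None,fx=7,fy=7,interpolation=cv2.INTER_CUBIC))"
```

```text
(no output)
```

View pics/w5a.png

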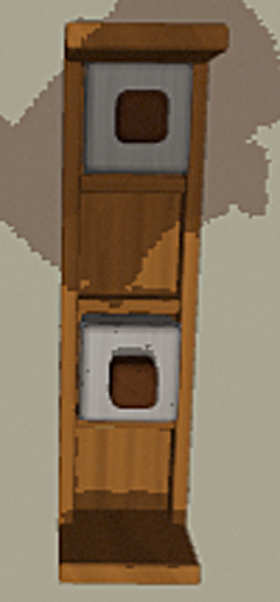

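View pics/t5a.png

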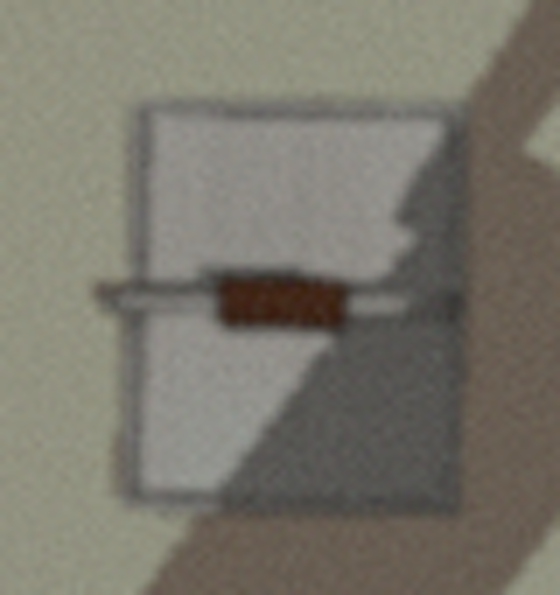

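```bash
python3 - <<'E'
from h import *
f=dict(np.load('pics/w5.npz')); 
A=back(f,[[350.4,91.4],[347.7,187.5]],.072); print(A)
d=A[0]-A[1]; print('len',np.hypot(*d[:2]),'yaw',np.degrees(np.arctan2(-d[0],d[1])))
# expected from the lid pose
c=np.array([.5326,-.2150]); y=np.radians(5.8); ax=np.array([-np.sin(y),np.cos(y)]); print(c+.081*ax,c-.027*ax)
t=dict(np.load('pics/t5.npz')); B=lambda l:np.array(l)/7+[250,205]
b=back(t,B([[138,105],[466,108],[458,505],[128,500]]),.034); print(b,b.mean(0))
for k in (1,0): e=b[0]-b[3] if k else b[1]-b[2]; print(np.degrees(np.arctan2(e[1],e[0])))
print('sleeve',back(t,B([[283,302]]),.127),back(t,B([[105,295],[460,303]]),.122))
E
```

```text
[[ 0.5243 -0.1351  0.072 ]
 [ 0.5348 -0.2415  0.072 ]]
len 0.10690057491610652 yaw 5.613563816316365
[ 0.5244 -0.1344] [ 0.5353 -0.2419]
[[ 0.4935  0.0818  0.034 ]
 [ 0.4906 -0.0362  0.034 ]
 [ 0.3496 -0.0312  0.034 ]
 [ 0.3532  0.0859  0.034 ]] [0.4217 0.0251 0.034 ]
-1.661588670667921
-2.0315767752831655
sleeve [[0.4213 0.0254 0.127 ]] [[ 0.4246  0.0845  0.122 ]
 [ 0.4201 -0.033   0.122 ]]
```

```bash
cat >> h.py <<'E'
def picktin(x,y,a=5.7,z=.060):
    go(x,y,.16,a,v=.2); go(x,y,z+.02,v=.12); print('g',go(x,y,z,v=.05,guard=5)); rep('at')
    env.close_gripper(40); rep('closed'); go(x,y,.09,v=.06); go(x,y,.23,v=.15); rep('up')
def crop(src,out,r0,r1,c0,c1,k):
    im=cv2.imread('pics/%s.png'%src); cv2.imwrite('pics/%s.png'%out,cv2.resize(im[r0:r1,c0:c1],None,fx=k,fy=k,interpolation=cv2.INTER_CUBIC))
E
python3 - <<'E'
from h import *
picktin(.5244,-.1348)
snap('top','t6'); snap('wrist','w6'); crop('t6','t6a',205,290,250,330,7)
E
```

```text
g False
at clk 42.1 pos [ 0.5244 -0.1348  0.0599] F [-0.4919  0.3136 -0.0758] gap 0.997
closed clk 42.7 pos [ 0.5246 -0.1349  0.0602] F [0.6709 0.1293 1.3814] gap 0.217
up clk 44.5 pos [ 0.524  -0.1346  0.229 ] F [ 0.2998 -0.0274 -0.7439] gap 0.221
```

View pics/w6.png

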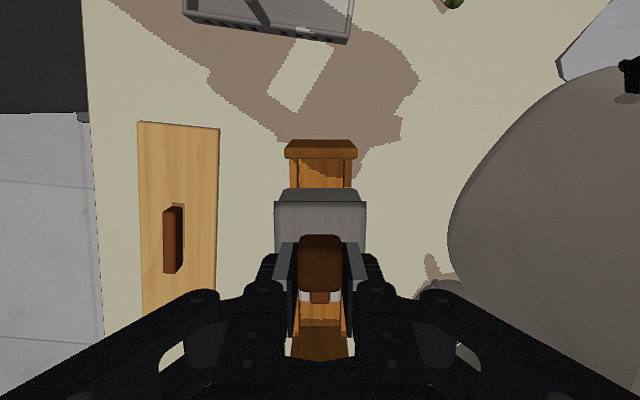

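View pics/t6a.png

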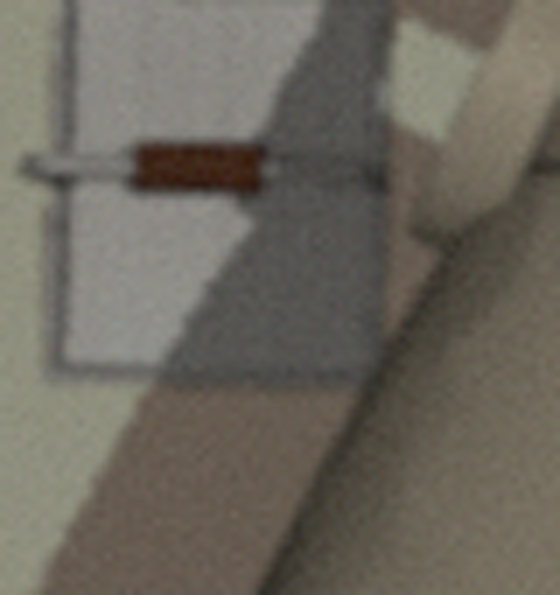

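The tin is held. The basket has been knocked: its sleeve is now at about (278.5,229) and was at (290,248). I'll re-measure it.

```bash
python3 - <<'E'
from h import *
snap('top','t7'); crop('t7','t7a',185,270,240,320,7)
E
```

```text
(no output)
```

View pics/t7a.png

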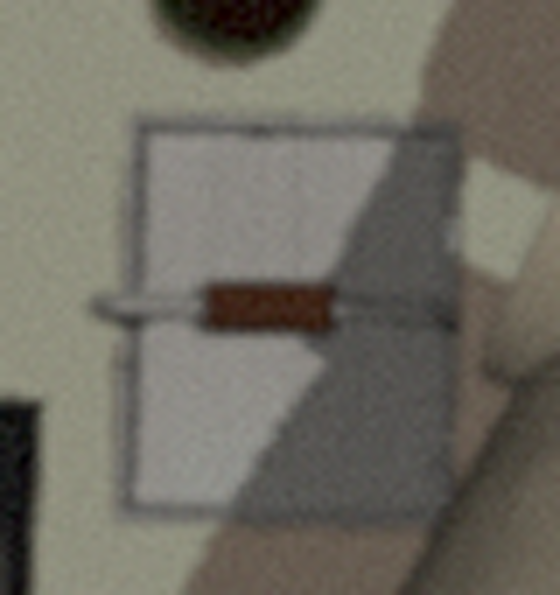

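```bash
python3 - <<'E'
from h import *
t=dict(np.load('pics/t7.npz')); B=lambda l:np.array(l)/7+[240,185]
b=back(t,B([[137,125],[462,130],[452,518],[126,510]]),.034); print(b,b.mean(0))
for e in (b[0]-b[3],b[1]-b[2]): print(np.degrees(np.arctan2(e[1],e[0])))
print('sleeve',back(t,B([[268,307]]),.127),back(t,B([[97,305],[455,316]]),.122))
for p,q in ((0,1),(2,3)): e=b[p]-b[q]; print(np.degrees(np.arctan2(abs(e[1]),abs(e[0]))))
E
```

```text
[[ 0.5373  0.1073  0.034 ]
 [ 0.5337 -0.0101  0.034 ]
 [ 0.3947 -0.0047  0.034 ]
 [ 0.3994  0.1114  0.034 ]] [0.4663 0.051  0.034 ]
-1.6968158341566666
-2.196897273730678
sleeve [[0.4662 0.0531 0.127 ]] [[ 0.468   0.1103  0.122 ]
 [ 0.4625 -0.0087  0.122 ]]
88.24101898148551
87.6943345744592
```

```bash
python3 - <<'E'
from h import *
x,y=.5103,.0500
go(x,y,.23,-92,v=.15); snap('wrist','w8'); rep()
go(x,y,.085,v=.1); rep()
print(go(x,y,.055,v=.02,guard=2.5)); rep('down')
snap('wrist','w9')
E
```

```text
clk 46.5 pos [0.5103 0.0498 0.23  ] F [ 0.2647 -0.5944 -2.1693] gap 0.219
 clk 48.1 pos [0.5106 0.05   0.0855] F [ 0.6553  0.1875 -1.0066] gap 0.226
True
down clk 49.3 pos [0.5103 0.0499 0.0582] F [ 0.1342 -0.9036  3.8595] gap 0.220
```

View pics/w9.png

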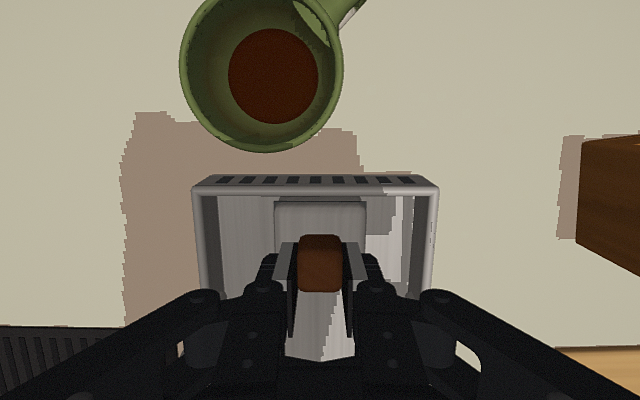

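The tin sits on the basket floor inside the walls, and contact came at the expected height. Releasing, then the second tin.

```bash
python3 - <<'E'
from h import *
env.release(); rep('rel')
x,y=.5103,.0500
go(x,y,.23,v=.12)
go(.53,-.22,.25,5.7,v=.25)
picktin(.5350,-.2417)
snap('top','t10'); snap('wrist','w10'); crop('t10','t10a',185,270,240,320,7)
E
```

```text
rel clk 50.0 pos [0.5098 0.05   0.0576] F [0.4571 0.0704 0.1915] gap 0.999
g False
at clk 55.5 pos [ 0.535  -0.2417  0.0599] F [-0.5586  0.2758 -0.6059] gap 0.997
closed clk 56.1 pos [ 0.5351 -0.2418  0.0602] F [-1.1949 -0.4227  1.5125] gap 0.222
up clk 57.9 pos [ 0.5347 -0.2415  0.2289] F [ 0.0076  0.6879 -1.0632] gap 0.219
```

View pics/w10.png

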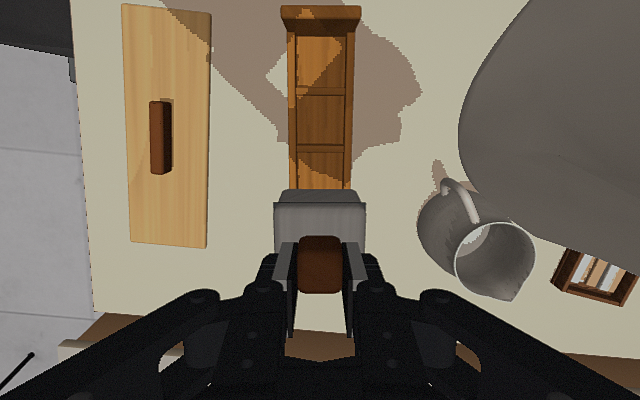

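View pics/t10a.png

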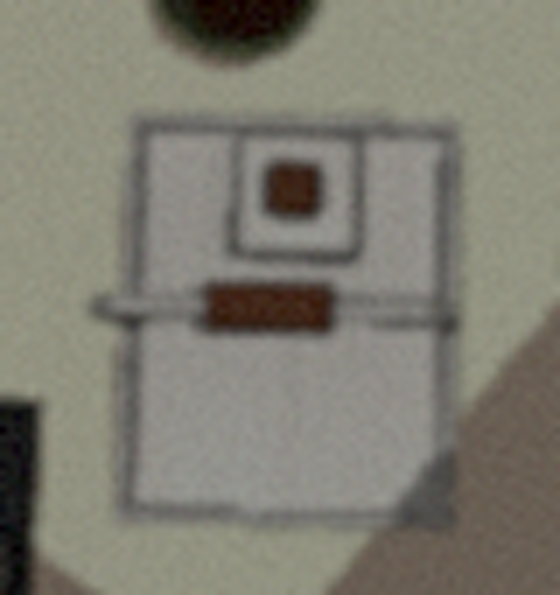

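The basket hasn't moved (same corners) and tin 1 stands inside it. Placing tin 2 on the near side.

```bash
python3 - <<'E'
from h import *
x,y=.4215,.0535
go(.46,-.05,.25,60,v=.2)
go(x,y,.23,88,v=.15)
go(x,y,.085,v=.1); rep()
print(go(x,y,.055,v=.02,guard=2.5)); rep('down')
snap('wrist','w11')
env.release(); rep('rel')
go(x,y,.23,v=.12)
env.reach(np.array([.40,-.15,.33]),down(3)); rep()
snap('top','t11'); crop('t11','t11a',185,270,240,320,7)
E
```

```text
clk 61.6 pos [0.4218 0.0535 0.0854] F [-1.0106  0.0882 -0.4867] gap 0.218
True
down clk 62.9 pos [0.4215 0.0534 0.0581] F [-0.7155 -0.5738  4.666 ] gap 0.221
rel clk 63.6 pos [0.421  0.0536 0.0578] F [-0.2225 -0.0797  0.7414] gap 0.996
 clk 66.1 pos [ 0.4    -0.1495  0.3294] F [-0.5002  0.0687  0.4596] gap 0.999
```

View pics/w11.png

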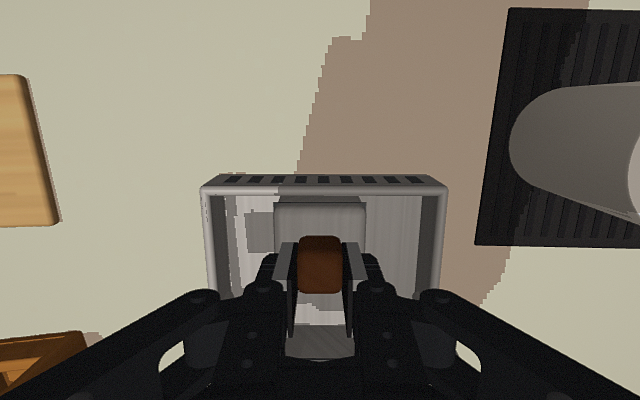

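View pics/t11a.png

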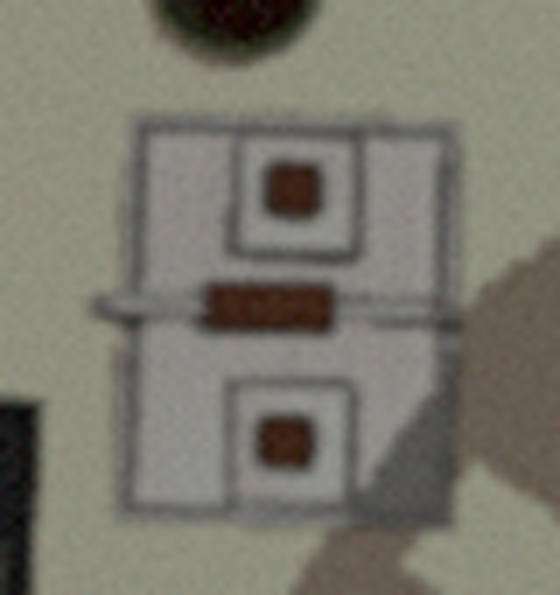

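View pics/t11.png

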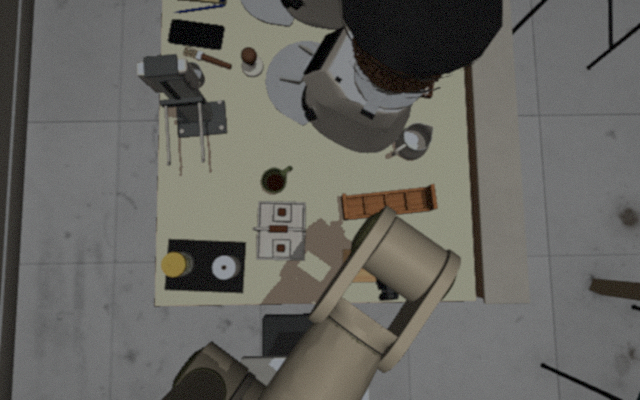

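Both tins stand in the basket, one each side of the bar. Next I take a closer look at the hook.

```bash
python3 - <<'E'
from h import *
go(.50,.05,.33,4,v=.25)
go(.60,.15,.33,4,v=.15); f=snap('wrist','w12'); print(-f['view'][:3,:3].T@f['view'][:3,3]); rep()
E
```

```text
[0.5954 0.2159 0.4728]
 clk 68.3 pos [0.5998 0.1495 0.3303] F [-0.5378 -0.5544  0.5876] gap 1.001
```

View pics/w12.png

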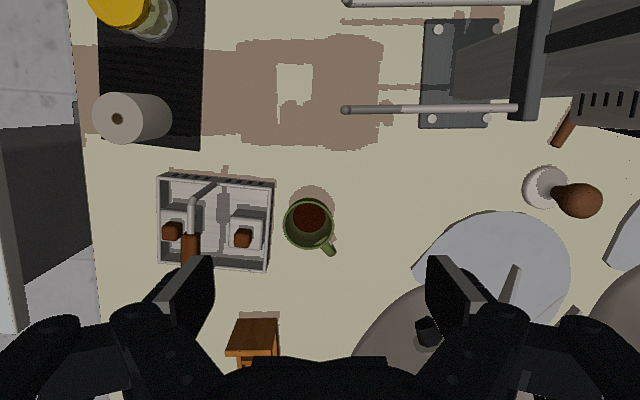

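```bash
python3 - <<'E'
from h import *
crop('w12','w12a',0,130,330,540,3.7)
E
```

```text
(no output)
```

View pics/w12a.png

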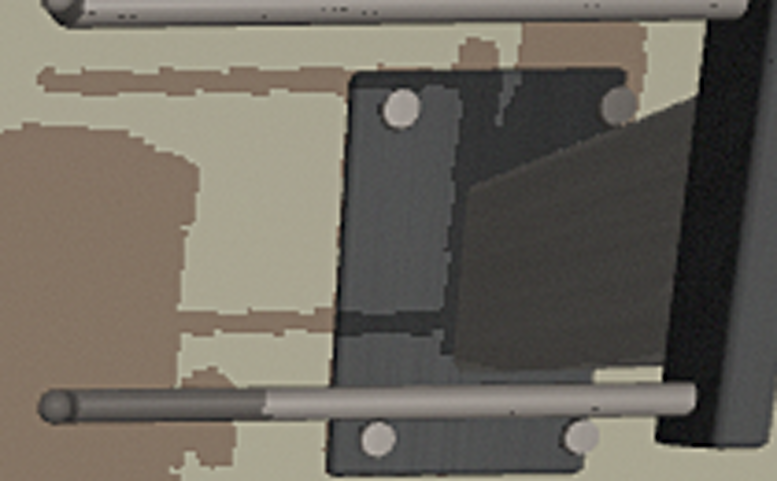

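```bash
python3 - <<'E'
from h import *
f=dict(np.load('pics/w12.npz'))
T=back(f,[[345.7,109.5],[346.8,2.7]],.200); print('tips',T)
Rr=back(f,[[360,109.3],[516.5,107.6]],.1865); print('right prong axis',Rr, np.degrees(np.arctan2(*(Rr[1]-Rr[0])[1::-1])))
Rl=back(f,[[531,1.2],[365,2.5]],.1865); print('left prong',Rl,np.degrees(np.arctan2(*(Rl[0]-Rl[1])[1::-1])))
d=T[1]-T[0]; print(np.hypot(*d[:2]),np.degrees(np.arctan2(-d[0],d[1])))
# sanity: basket sleeve / mat items
print(back(f,[[117,118]],.082))
E
```

```text
tips [[0.6154 0.2145 0.2   ]
 [0.6098 0.2863 0.2   ]]
right prong axis [[0.6276 0.2154 0.1865]
 [0.7502 0.2252 0.1865]] 4.567134644438442
left prong [[0.7445 0.3    0.1865]
 [0.6237 0.2908 0.1865]] 4.369720253271591
0.07193840838229414 4.483210939373801
[[0.3782 0.188  0.082 ]]
```

Hook result: yaw 4.5°, prong spacing about 75.5 mm (76 expected), seat about (0.6355, 0.2532). The two cameras differ by about 2 mm on the tips. Now I grasp the basket sleeve.

```bash
python3 - <<'E'
from h import *
go(.50,.08,.30,-2,v=.2)
f=snap('top','t13'); crop('t13','t13a',185,270,240,320,7)
x,y=.4663,.0522
go(x,y,.25,v=.15); snap('wrist','w13'); rep()
E
```

```text
clk 69.8 pos [0.4672 0.0525 0.2508] F [-0.1677  0.8121  0.0877] gap 0.996
```

View pics/w13.png

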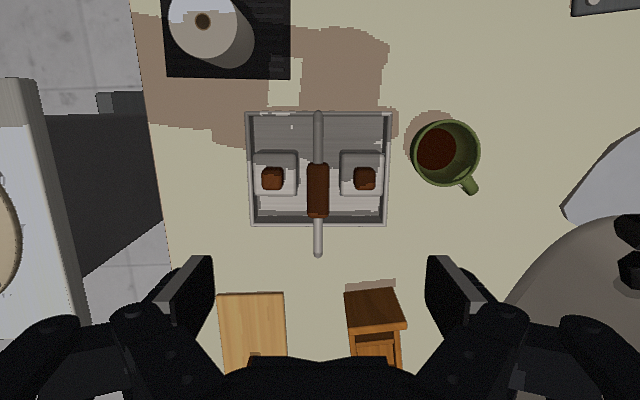

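The sleeve is centred at about (318,191). I check it against the plan, then grip and lift.

```bash
python3 - <<'E'
from h import *
f=dict(np.load('pics/w13.npz')); print(back(f,[[318,191],[318.5,112],[318.5,256]],.124))
x,y=.4660,.0525
go(x,y,.13,v=.12); print(go(x,y,.0993,v=.05,guard=6)); rep('at')
env.close_gripper(80); rep('closed')
go(x,y,.125,v=.04); env.hold(.3); rep('lift')
go(x,y,.25,v=.1); env.hold(.3); rep('up'); print(monitor.sense()['ft_torque'])
snap('scene','s14'); snap('wrist','w14')
E
```

```text
[[ 0.4665  0.0543  0.124 ]
 [ 0.469   0.1145  0.124 ]
 [ 0.4649 -0.001   0.124 ]]
False
at clk 71.7 pos [0.4661 0.0525 0.0994] F [ 0.6569 -0.2195  0.1276] gap 0.998
closed clk 72.3 pos [0.4658 0.0525 0.0995] F [-3.6856 -0.6567  5.4534] gap 0.195
lift clk 73.4 pos [0.4659 0.0525 0.1249] F [ 0.0148 -0.2775 -4.8968] gap 0.194
up clk 75.1 pos [0.466  0.0525 0.2498] F [ 0.045  -0.3346 -5.7216] gap 0.195
[ 0.0186 -0.0151  0.0388]
```

View pics/s14.png

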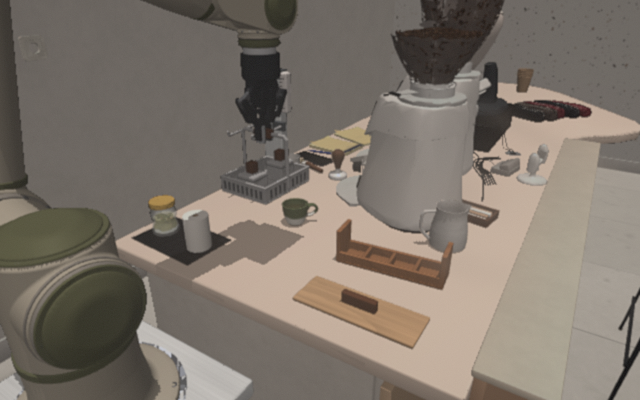

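View pics/w14.png

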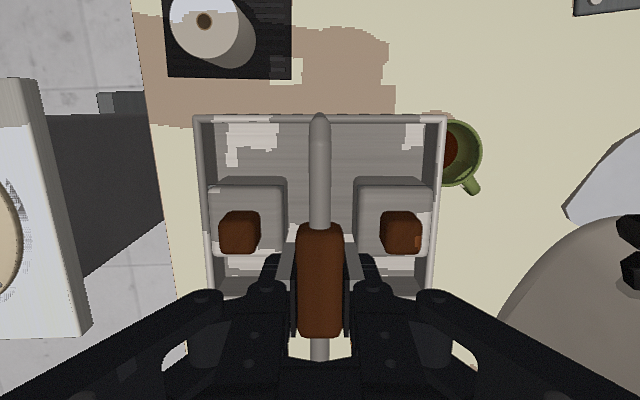

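The basket is held level with both tins standing and about 5 N on the wrist. Moving to the pre-hook pose.

```bash
python3 - <<'E'
from h import *
L=lambda x: .2522-(.6355-x)*.0787
go(.51,L(.51),.25,4.5,v=.12); rep()
go(.51,L(.51),.20,v=.08)
go(.575,L(.575),.20,v=.05); env.hold(.3); rep()
snap('wrist','w15'); snap('top','t15'); snap('scene','s15')
crop('t15','t15a',90,250,130,290,3.5); crop('s15','s15a',50,210,190,350,4)
E
```

```text
clk 77.0 pos [0.51   0.2419 0.2501] F [ 0.4785 -0.2675 -5.3318] gap 0.196
 clk 79.5 pos [0.5749 0.2474 0.2   ] F [ 0.3668 -0.3352 -5.2617] gap 0.199
```

View pics/w15.png

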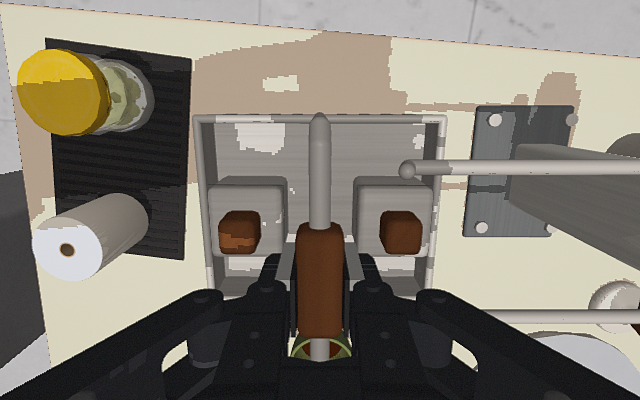

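View pics/s15a.png

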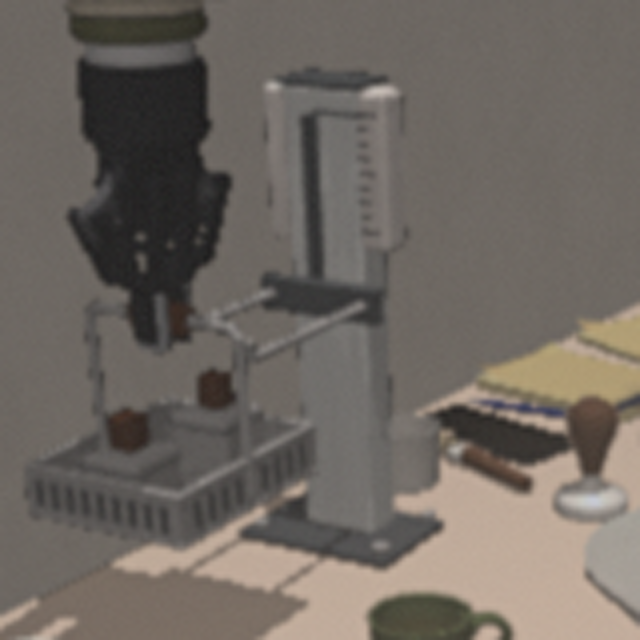

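View pics/t15a.png

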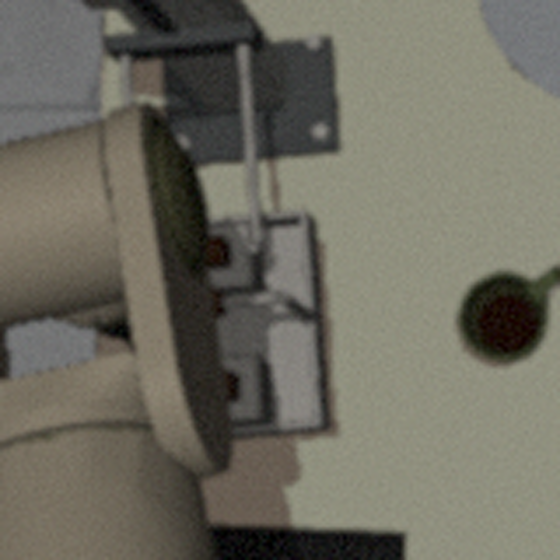

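```bash
python3 - <<'E'
from h import *
f=dict(np.load('pics/w15.npz')); print('left tip',back(f,[[407,171]],.200)); 
print('left prong',back(f,[[430,168],[620,167]],.1865),'right',back(f,[[500,316],[620,316]],.1865))
c,s=np.cos(np.radians(4.5)),np.sin(np.radians(4.5))
for y in (-.0385,-.038,.038): print(proj(f,[[.6355-.024*c-y*s,.2532-.024*s+y*c,.2]]))
E
```

```text
left tip [[0.6079 0.2908 0.2   ]]
left prong [[0.6216 0.2908 0.1865]
 [0.7063 0.2979 0.1865]] right [[0.6689 0.2189 0.1865]
 [0.7293 0.2236 0.1865]]
[[397.3415 335.6718]]
[[397.4036 334.7487]]
[[408.1523 174.9916]]
```

The tip prediction agrees within 2 mm. Moving over the seat, then lowering slowly.

```bash
python3 - <<'E'
from h import *
L=lambda x: .2522-(.6355-x)*.0787
x=.6350
go(x,L(x),.20,v=.04,guard=8); env.hold(.3); rep('over')
go(x,L(x),.182,v=.02,guard=8); rep()
snap('wrist','w16'); snap('scene','s16'); crop('s16','s16a',50,210,190,350,4)
E
```

```text
over clk 81.6 pos [0.635  0.2522 0.2   ] F [ 0.9475 -0.0869 -5.68  ] gap 0.193
 clk 82.7 pos [0.6351 0.2522 0.1822] F [ 0.189   0.2413 -5.197 ] gap 0.196
```

View pics/w16.png

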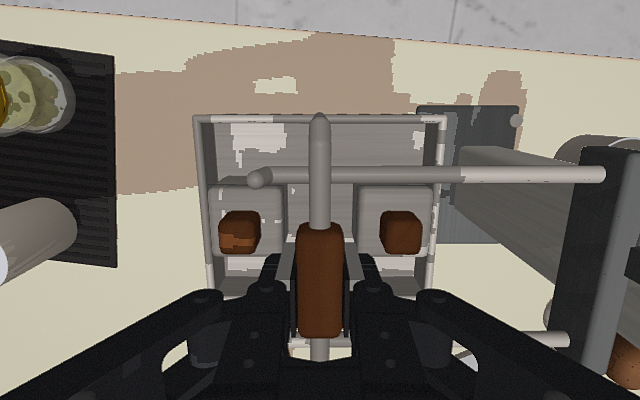

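View pics/s16a.png

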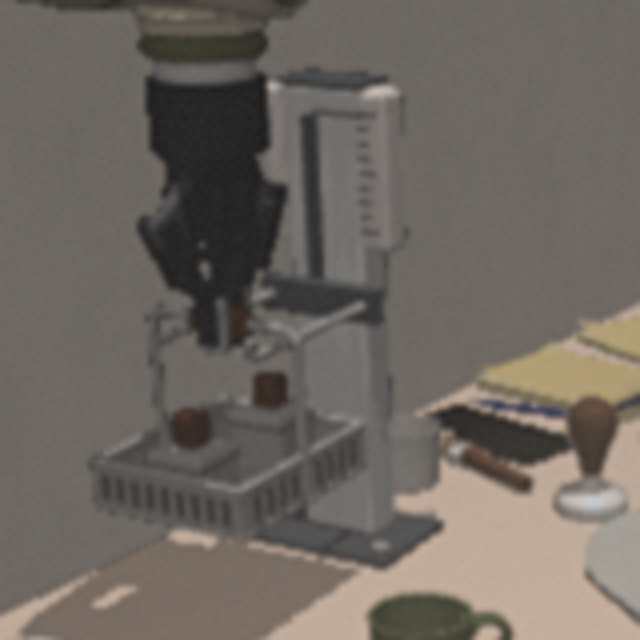

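The bar is over both prongs, behind the tip at (258,178). Lowering slowly while watching the force.

```bash
python3 - <<'E'
from h import *
x,y=.6351,.2522
for z in (.178,.174,.170,.166,.162,.158,.155,.152,.150):
    go(x,y,z,v=.008); env.hold(.25); rep()
    s=monitor.sense()
    if s['contact_force'][2]>0.3: break
snap('wrist','w17')
E
```

```text
clk 83.7 pos [0.6351 0.2522 0.1781] F [ 1.0271 -0.1632 -5.4568] gap 0.203
 clk 84.6 pos [0.6351 0.2522 0.1741] F [ 0.3841 -0.0712 -4.8064] gap 0.194
 clk 85.5 pos [0.6351 0.2522 0.1701] F [ 0.1151  0.5765 -4.1807] gap 0.194
 clk 86.4 pos [0.6351 0.2522 0.166 ] F [ 0.0783 -1.2574 -1.7777] gap 0.198
 clk 87.3 pos [0.6351 0.2522 0.1621] F [ 0.6783  0.0069 -2.3498] gap 0.194
 clk 88.2 pos [0.6351 0.2522 0.158 ] F [-0.1455  0.5397 -1.8778] gap 0.197
 clk 89.0 pos [0.6351 0.2522 0.155 ] F [-0.5144  0.0695 -0.9451] gap 0.196
 clk 89.7 pos [0.6351 0.2522 0.1521] F [ 0.6516 -0.1536 -0.9167] gap 0.199
 clk 90.4 pos [0.6351 0.2522 0.15  ] F [ 0.1435  0.0599 -0.5881] gap 0.196
```

View pics/w17.png

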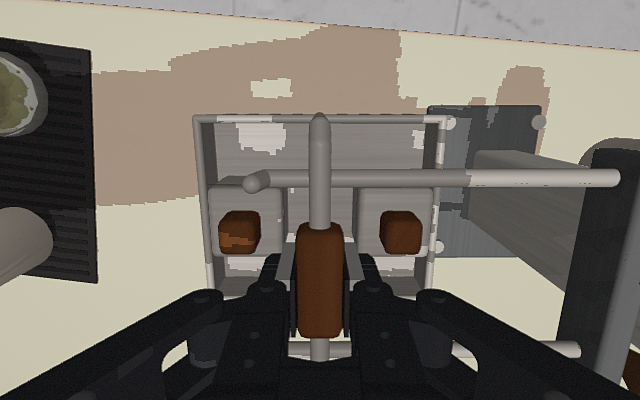

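```bash
python3 - <<'E'
from h import *
x,y=.6351,.2522
def av():
    fs=[]
    for _ in range(8): env.hold(.05); fs.append(monitor.sense()['contact_force'])
    return np.mean(fs,0)
print(av())
for z in (.1485,.147):
    go(x,y,z,v=.006); a=av(); print(z,a)
    if a[2]>-.15: break
env.release(); env.hold(.5); rep('rel')
snap('wrist','w18')
z=monitor.sense()['position'][2]
go(x,y,.20,v=.04); env.hold(.5); rep()
go(x,y,.30,v=.1)
snap('wrist','w19'); snap('scene','s19'); crop('s19','s19a',50,210,190,350,4)
E
```

```text
[-0.1444  0.1929 -0.1094]
0.1485 [ 0.1817 -0.2764  0.4903]
rel clk 92.8 pos [0.6351 0.2522 0.1485] F [-0.7332  0.2013 -0.1877] gap 0.998
 clk 94.8 pos [0.6351 0.2522 0.2   ] F [ 0.2643  0.3562 -0.4494] gap 1.002
```

View pics/w19.png

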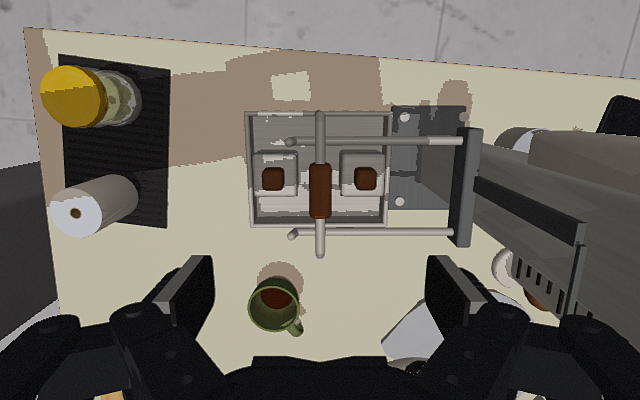

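View pics/s19a.png

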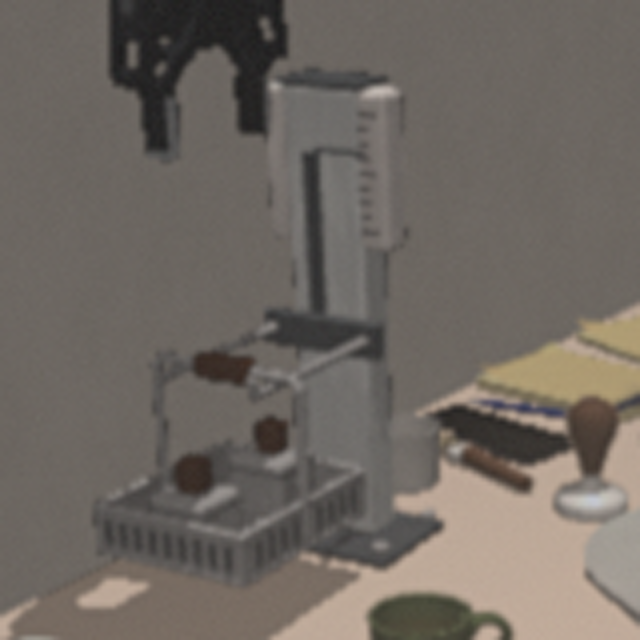

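The basket hangs level on both prongs and both tins stand in it. I back off, check that it has settled, and hand in.

```bash
python3 - <<'E'
from h import *
go(.45,.05,.35,v=.2)
a=snap('scene','s20'); env.hold(1.0); b=snap('scene','s21'); snap('top','t21')
d=cv2.absdiff(a['frame'],b['frame'])[90:210,190:330].astype(int); print(d.max(),d.mean()); rep()
crop('s21','s21a',50,260,130,390,3)
E
```

```text
16 0.9759325396825397
 clk 98.8 pos [0.45 0.05 0.35] F [-0.4015 -0.4637  0.203 ] gap 1.000
```

View pics/s21a.png

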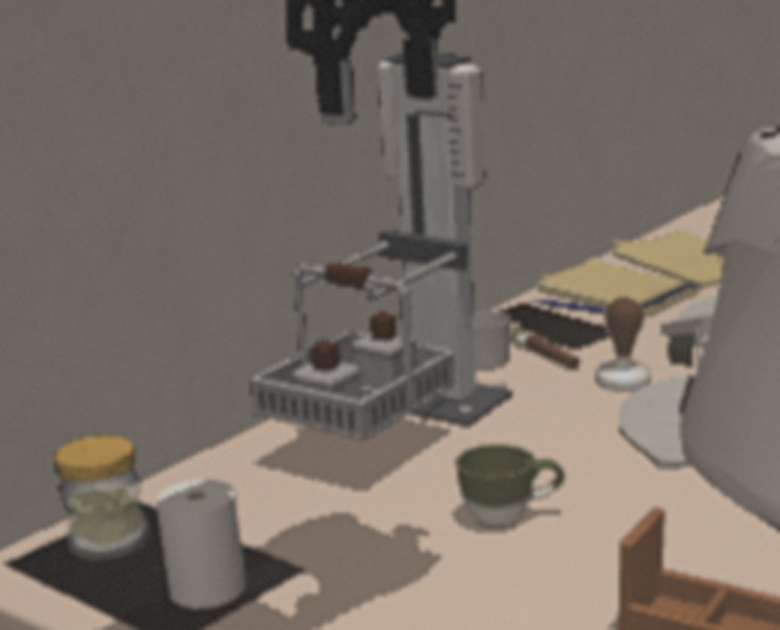

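View pics/t21.png

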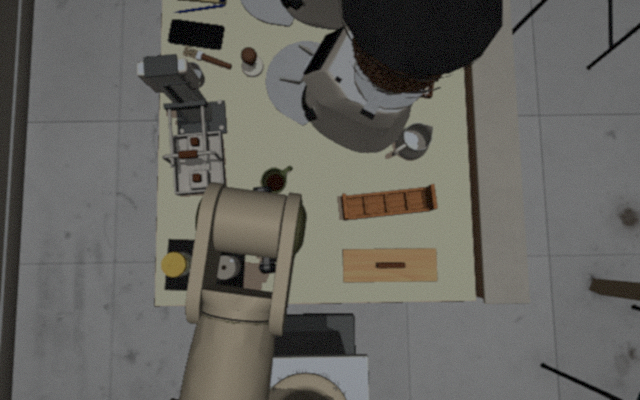

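The basket hangs free and still. The jar and roll stand on the mat, the lid lies flat, and the tray is empty. The mug and pitcher have not moved.

```bash
python3 - <<'E'
from h import *
print(job.hand_in())
E
```

```text
the job is handed in; nothing more can be done
None
```

The basket with both canisters is hanging on both prongs of the scale's hook, and I handed the job in at about 99 s of the 210 s limit. The job reports no verdict.

- **Order of work:** I stood the paper roll and the jar upright on the mat, then laid the empty lid flat on the counter. The tray held two canisters; I put one on each side of the basket's bar while the basket stood on the counter. I then hung the basket and lowered it in slow steps until the wrist force was about zero before letting go.
- **Knocked basket:** It was pushed about 5 cm aside while I lifted the first canister, so I measured it again before placing anything.
- **Last checks:** The final pictures show the basket level and clear of the counter, with no visible movement over a second. Both canisters stand in it, the tray is empty, and the mug and pitcher look untouched.
- **Disagreements:** The cameras differed by 2 to 3 mm on the hook tips and on the sleeve position, which was within the clearances. I estimated the hook's drop from the arm's height as roughly 25 mm, which fits about 500 g. I did not read the pointer.

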